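Glide the ring carriage to the inspection scope

ROBOT

A 7-joint arm with a two-finger parallel gripper is mounted at the origin on the work surface. World frame = base frame: x ahead of the robot, y to its left, z up, the work surface at z = 0. Lengths are in m, angles in rad, forces in N, time in s.
With the tool pointing down it reaches from about 0.4 to 0.85 m from the base axis. Payload 10.4 kg.
Tool frame: the origin (TCP) lies at the very end of the fingers, on their centre line; the grasp point (between the pads) lies 19 mm behind it; z points along the fingers, y is the line along which they close (so a half turn about z gives the same grasp; the last joint's range is limited). The gripper opens to 87 mm and grips with 3 to 60 N. Pads are 19 mm wide; open, the fingers measure 117 mm over their backs; the gripper's body (75 mm by 190 mm) begins 51 mm behind the grasp point.
Start: joints at [-1.227, 0.332, -0.065, 1.46, 0.022, 1.35, -0.088], TCP at [0.224, 0.583, 0.223] pointing down, gripper open.
Joint ranges: [-2.6, 2.6], [-0.5, 2.12], [-1.47, 1.34], [0.16, 2.42], [-1.27, 4.41], [0.06, 2.06], [-2.6, 2.6]. Speed limits (rad/s): [2.22, 2.22, 2.79, 2.79, 3.14, 3.14, 3.14].

INTERFACE

Orientations are given as a unit quaternion [x, y, z, w].
In Python, from bench import * gives the robot as it stands.
- The arm moves only by the tool carry_out, never from a script. Its argument "deltas" is a list of rows, each an object with "hand": the finger opening in mm, from 0 to 87; "dp": the shift along the tool's x, y, z each as a share of 250 mm, from -1 to 1, a list of three; "spin": the turn about the tool's z as a share of pi rad, from -1 to 1. In form: [{"hand": hand, "dp": [dx, dy, dz], "spin": spin}, ...]. A call has 1 to 20 rows; each row is the pose to reach, as a shift and turn from the pose commanded when the call began, along the tool's axes at that moment, turning the shorter way round; what a row does not reach only later rows make up. A row lasts 1/10 s, in which the tool goes at most 50 mm and 8.59 degrees, less where a joint would pass 70% of its speed; a pose out of reach is approached as far as the arm can. A call with a number of a shift or a turn outside -1 to 1 is refused whole. A call with a gripper value outside its range is refused whole. The fingers move at their own pace and stop on an object; "force" is the grip in N (left out, the last holds). Time passes only in rows, so rows that repeat a pose let the fingers close. It gives the time, the measured TCP pose, the force, the opening and the grip force at its end, in the units of the state.
- read_state(): the state, without advancing time (a new reading comes with each control period).
- camera(name): name is "scene" or "top" or "wrist"; returns the picture (480x640x3 uint8, red, green, blue); there is no depth.
- get_calibration(name): a dict with "fx", "fy", "cx", "cy" (pixels), "R" (3x3) and "t" (3): a world point X has camera coordinates R X + t; the wrist camera has in their place "mount" (4x4, takes a point from camera to tool coordinates, whose origin is the TCP and whose axes are the flange's). Camera axes: x right, y down, z forward; pixel columns grow to the right and rows downward; lengths in m; the calibration is good to about 2 mm. A picture is of the moment at which its call begins: read the wrist's pose just before it. get_calibration takes no time and is no camera call.
- close_job(): hands the job in; it is judged then, once.
The state is a dict: "time": time; "joint_positions": joint angles; "joint_vel": joint speeds; "joint_torque": joint torques, N m; "ee_pos": TCP position; "eef_rot": TCP orientation; "ft_force": force on the tool from outside, world axes, zero at the start; "torque": the same for the moment, N m; "width": finger opening in m; "grip_force": force on a finger pad.
Only numpy, scipy, OpenCV 4.12 (cv2) and the standard library are available. Lean on these libraries where they do the work, as an engineer would, in place of code of your own. Each camera call takes 0.05 s, during which the arm holds its last target. There are 200 camera calls.

TASK

Slide the heavy ring carriage along its air-bearing rail until its red index tooth stands opposite the green tooth of the inspection scope, and leave it there standing still and untouched. It glides almost without friction, so brake it yourself: it must not run into the stop at either end of the rail. Move it only by the two blue sprung pads, reaching into the gap between them; do not touch the rest of the carriage, and leave the other things on the bench alone.

Things in the scene. Friction and masses are not known exactly. Their poses are not given: they have to be found in the camera images.
- slide_base: fixed aluminium slide base 150 x 940 mm with two steel rails; origin at the centre of its underside, on the bench. Its y axis runs along the rails (to the robot's left, turned by up to 0.12 rad), x across them away from the robot. A red stop stands at each end
- carriage (a joint): carriage position along the base's y axis, m: 0 with its middle over the base's origin, growing to the robot's left; it meets the stops at -0.28 and +0.28. Moving parts together nominally 3.0 kg (2.2 to 4.0, unknown). Drag only about 0.2 N s/m plus 0.004 N: it coasts for many seconds
- gap (a point): middle of the floor of the carriage's gap, 48 mm above the bench, axes as the base. The grey carriage is 330 x 150 mm; between its pads is this empty gap, 160 mm long, 150 mm wide; at its ends the grey pad housings, 110 mm high, not to be touched. Ring clamp on the far side, up to 94 mm high, 80 to 130 mm from the middle line
- pad_left (a joint): how far the left (base +y) blue pad is pushed in toward the base's +y against its spring, m: 0 free, 0.03 fully in. About 80 N/m, no preload, hardly damped; pad 0.06 kg. 124 mm wide across the rail, face and top 54 to 100 mm above the bench; its back is hidden in a housing
- pad_right (a joint): how far the right (base -y) blue pad is pushed in toward the base's -y against its spring, m: 0 free, 0.03 fully in. About 80 N/m, no preload, hardly damped; pad 0.06 kg. 124 mm wide across the rail, face and top 54 to 100 mm above the bench; its back is hidden in a housing
- pad_left_face (a point): middle of the left pad's flat face, 77 mm above the bench, looking to the base's -y into the gap; 80 mm to the base's +y of the carriage's middle when the pad is free. Pushing it to +y drives the carriage left
- pad_right_face (a point): middle of the right pad's flat face, 77 mm above the bench, looking to the base's +y into the gap; 80 mm to the base's -y of the carriage's middle when the pad is free. Pushing it to -y drives the carriage right
- index (a point): tip of the red index tooth (6 mm wide) on the carriage's far edge, level with the carriage's middle along the rail, 145 mm from the middle line, 44 mm above the bench
- mark (a point): tip of the green tooth (6 mm wide) on the foot of the fixed inspection scope, 44 mm above the bench, 3 mm beyond the red tooth's path, axes as the base; left of where the carriage starts. The scope is 195 mm tall, 165 to 240 mm from the rail's middle line, its black tube reaching in to about 137 mm at 110 mm above the bench
- tool_pot: blue plastic tool pot, 72 mm across, 110 mm tall with its tools; to be left alone; origin: centre of its underside
- wood_block: small pale wooden block 90 x 50 x 30 mm; to be left alone; origin: centre of its underside
- ring_mandrel: steel ring mandrel standing on its foot, 56 mm across, 130 mm tall; to be left alone; origin: centre of its underside
- flux_jar: amber glass jar, 52 mm across, 60 mm tall; to be left alone; origin: centre of its underside
- bench_brush: brush lying on the bench, 160 mm long; to be left alone; origin: centre of its underside
- stone_dish: white ceramic dish, 80 mm across, 25 mm tall; to be left alone; origin: centre of its underside
There are look-alikes about, which are no part of the job. Leave any pink or purple look-alike of the part that bears mark alone.

How it is judged:
By the outcome, as a careful person would: the job done as asked, in the order asked, and still so for the second after the job is handed in, with the robot touching nothing.
It also fails if it takes over 43 s, if anything falls off the work surface, if the arm or the gripper's body presses on something with over 40 N, if the wrist force passes 120 N, or if a joint passes its speed limit or range.

## Working session

There is one attempt and no reset: what is moved stays moved. The work goes in short steps, Python scripts to look and compute and a tool call to move; the robot and the scene stay as the last step left them, time stands still between calls to the robot, and variables do not carry over. Pictures are saved under pics/ and viewed, at most 10 in all, crops included, and the job is handed in when it is done.

Besides the shell and the picture viewer there is one more tool, called after ">>>" by a JSON object that holds its "op" and its "data". carry_out: Moves the arm, as the interface text tells. Its arguments: {"type":"object","properties":{"deltas":{"type":"array","items":{"type":"object","properties":{"hand":{"type":"number"},"dp":{"type":"array","items":{"type":"number","minimum":-1,"maximum":1}},"spin":{"type":"number","minimum":-1,"maximum":1}}}},"force":{"type":"number"}},"required":["deltas"]}

```bash
ls; mkdir -p pics
python3 - <<'E'
from bench import *
import cv2
for n in ("scene","top"):
    im=camera(n); cv2.imwrite(f"pics/{n}0.png",im[:,:,::-1])
    print(n,get_calibration(n))
s=read_state(); print(s)
E
```

```text
pics
scene {'fx': 523.6152825234982, 'fy': 523.6152825234982, 'cx': 333.4035425835323, 'cy': 234.2461560384995, 'R': array([[ 0.74435886,  0.66775252,  0.00603763],
       [ 0.51063733, -0.56334613, -0.6495311 ],
       [-0.43032476,  0.48656727, -0.76031105]]), 't': array([-0.37935236, -0.06792168,  1.77502312])}
top {'fx': 555.043010562141, 'fy': 555.043010562141, 'cx': 313.95194846522793, 'cy': 236.91836056247905, 'R': array([[-0.01872301, -0.99981858,  0.00350166],
       [-0.97539654,  0.017496  , -0.21976233],
       [ 0.2196612 , -0.00753012, -0.97554716]]), 't': array([0.12422855, 0.39777523, 1.68312104])}
{'time': 0.1, 'joint_positions': array([-1.22659439,  0.33278907, -0.06473072,  1.46083476,  0.02158671,
        1.34988266, -0.08850678]), 'joint_vel': array([-0.00058207, -0.00053091, -0.00024363, -0.0034683 , -0.00136801,
        0.00054103,  0.00078901]), 'joint_torque': array([ 1.39837157e-04, -6.24549150e+01,  2.40236713e-02, -3.90715098e+01,
       -6.15299377e-02,  3.66670266e-02,  1.36241124e-04]), 'ee_pos': array([0.22400686, 0.58312234, 0.22185659]), 'eef_rot': array([ 1.82355799e-01,  9.83232420e-01, -6.01931798e-04, -9.58569283e-05]), 'ft_force': array([-0.73365544, -0.13248861, -0.26514182]), 'torque': array([ 0.01860538,  0.00211853, -0.00054467]), 'grip_force': 0.0, 'width': 0.08721299558261081}
```

View pics/scene0.png

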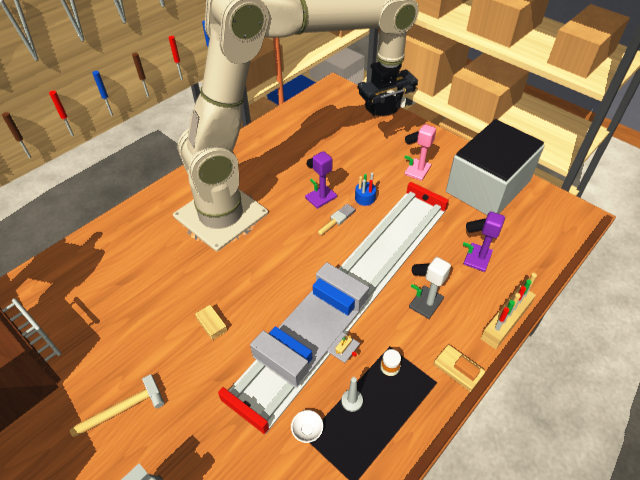

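View pics/top0.png

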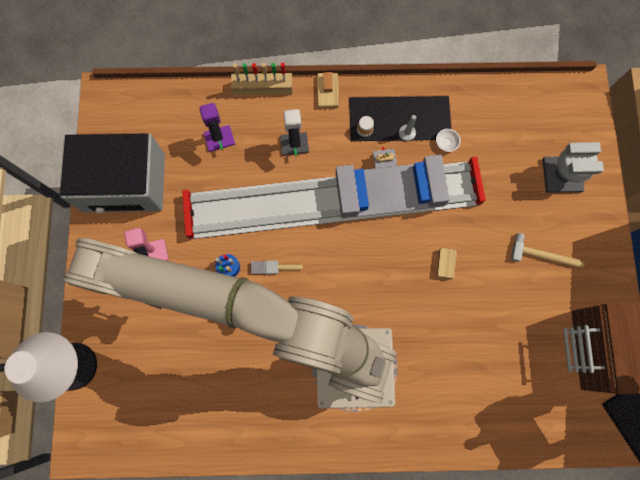

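The scene picture shows the carriage with its pads at about (290,343) and (333,296). The red index tooth is near (354,354). In the top picture the pads are at (361,190) and (422,183). There are four scope candidates:
- Grey foot and white head: scene (430,285), top (293,140).
- Purple: scene (485,240), top (215,130).
- Purple: scene (320,180).
- Pink: scene (422,150), top (145,245).

Only the grey one is neither pink nor purple, and it stands beside the rail, left of the carriage. I'll confirm it in one enlarged crop.

Run:
```python
import cv2,numpy as np
t=cv2.imread("pics/top0.png");s=cv2.imread("pics/scene0.png")
a=cv2.resize(t[100:220,270:470],None,fx=4,fy=4,interpolation=cv2.INTER_NEAREST)[:,:800]
b=cv2.resize(s[250:375,325:455],None,fx=4,fy=4,interpolation=cv2.INTER_NEAREST)
cv2.imwrite("pics/crop_t.png",a);cv2.imwrite("pics/crop_s.png",b)
def blobs(im,lo,hi,n):
    h=cv2.cvtColor(im,cv2.COLOR_BGR2HSV);m=cv2.inRange(h,lo,hi)
    k,l,st,c=cv2.connectedComponentsWithStats(m)
    for i in range(1,k):
        if st[i,4]>3: print(n,st[i],c[i].round(1))
for n,im in(("top",t),("scene",s)):
    blobs(im,(45,120,60),(75,255,255),n+" green")
    blobs(im,(105,150,60),(125,255,255),n+" blue")
    blobs(im,(0,200,80),(3,255,255),n+" red")
```

```text
top green [271  63   5  11  24] [273.2  66.9]
top green [243  64   5  10  25] [244.8  67.7]
top green [219 140   4   9  13] [220.3 144.8]
top green [294 147   3   8  16] [294.9 150.8]
top green [219 266   4   5  12] [220.6 268. ]
top blue [413 162  18  42 468] [422.  182.5]
top blue [355 169  13  41 349] [361.2 189.2]
top blue [216 255  24  21 245] [228.4 265.8]
top red [281  63   5  10  23] [282.8  67. ]
top red [252  64   5   8  19] [254.2  67.1]
top red [471 157  14  45 247] [477.9 179.3]
top red [183 190  11  47 324] [187.2 213.5]
top red [224 255   4   4   6] [225.2 256.5]
scene green [405 156   8   9  38] [409.2 159.7]
scene green [364 174   3   6  12] [364.7 176.2]
scene green [310 179   8  12  37] [314.3 184.8]
scene green [463 242  10  11  53] [468.2 246.7]
scene green [524 280   7  14  47] [527.1 284.5]
scene green [411 284  11  13  59] [416.8 290. ]
scene green [508 300   7  14  54] [510.5 305.1]
scene green [343 338   2   2   4] [343.5 338.5]
scene blue [202  21   7  25  46] [205.6  34.5]
scene blue [ 93  71  15  28 162] [99.6 84.1]
scene blue [283  75  32  26 396] [295.6  86.1]
scene blue [268  89  10  15  94] [273.3  96.1]
scene blue [355 182  21  23 301] [365. 195.]
scene blue [313 278  42  37 746] [333.2 296.3]
scene blue [269 327  43  35 476] [291.6 343.1]
scene red [169  36  10  27 132] [173.7  48.7]
scene red [ 49  91  18  28 183] [ 57.6 104.2]
scene red [369 180   3  11  21] [370.2 184.9]
scene red [407 182  41  29 418] [427.5 195.5]
scene red [519 286   6  14  43] [521.6 291.1]
scene red [499 308   9  13  68] [503.5 314.2]
scene red [352 352   4   4  12] [353.7 353.5]
scene red [219 388  49  45 690] [243.3 409.9]
```

View pics/crop_t.png

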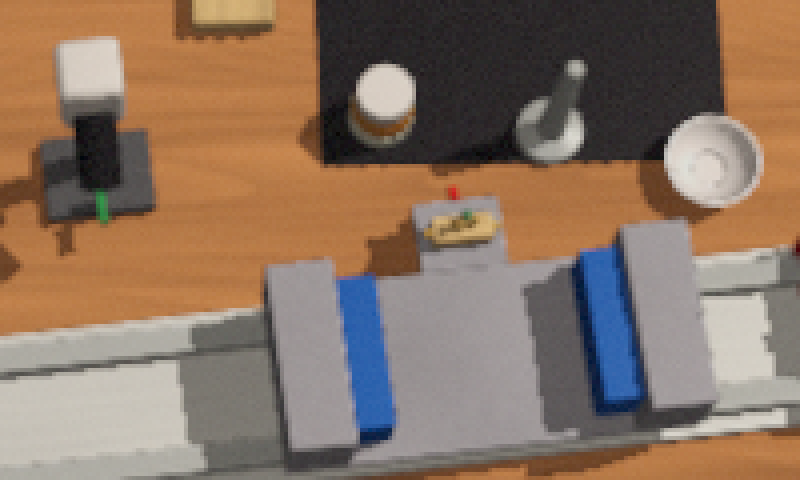

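View pics/crop_s.png

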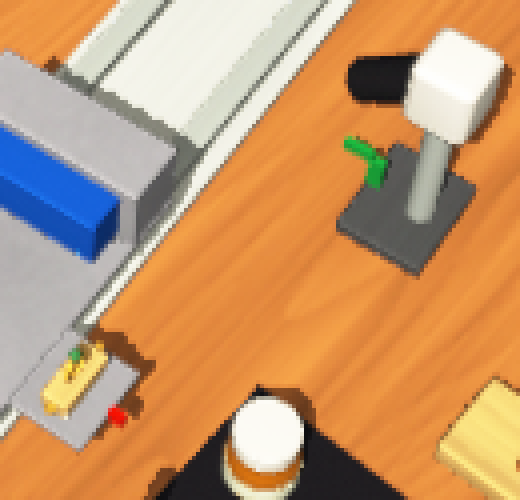

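The crops confirm the grey and white scope. Its green tooth tip is at top (295.7,155), scene (411.3,285.5). The red tooth is at top (383.4,148), scene (353.7,353.5). Next I'll triangulate these.

```bash
cat > geo.py <<'E'
import numpy as np, cv2
from bench import *
CAL={n:get_calibration(n) for n in("scene","top")}
def P(n):
    c=CAL[n]; K=np.array([[c["fx"],0,c["cx"]],[0,c["fy"],c["cy"]],[0,0,1]])
    return K@np.c_[c["R"],c["t"]]
def tri(top,scene):
    X=cv2.triangulatePoints(P("top"),P("scene"),np.array(top,float),np.array(scene,float)).ravel()
    return X[:3]/X[3]
def onz(n,uv,z):
    p=P(n); A=np.c_[p[:,:2],-np.array([*uv,1.])]
    return np.linalg.solve(A,-(p[:,2]*z+p[:,3]))[:2]
E
python3 - <<'E'
from geo import *
for n,t,s in [("stopR",(477.9,179.3),(243.3,409.9)),("stopL",(187.2,213.5),(427.5,195.5)),
 ("red",(383.4,148),(353.7,353.5)),("greentip",(295.5,154.6),(411.5,285.8)),("padLtop",(361.2,189.2),(333.2,296.3)),("padR",(422,182.5),(291.6,343.1))]:
    X=tri(t,s); print(n,X.round(4),"top z.044",onz("top",t,.044).round(4),"scene z.044",onz("scene",s,.044).round(4))
# pad top-surface corners
top=cv2.imread("pics/top0.png")
for u in((282.5,168.8),(289,175)): pass
yL=np.array(onz("top",(187.2,213.5),.03));yR=np.array(onz("top",(477.9,179.3),.03))
d=yL-yR; print("axis",d/np.linalg.norm(d),np.linalg.norm(d),np.arctan2(-d[0],d[1]))
E
```

```text
stopR [ 0.5801 -0.4115  0.0396] top z.044 [ 0.579  -0.4095] scene z.044 [ 0.5813 -0.4129]
stopL [0.4835 0.5139 0.0348] top z.044 [0.4825 0.5133] scene z.044 [0.4868 0.5033]
red [ 0.6869 -0.1139  0.0487] top z.044 [ 0.6903 -0.1129] scene z.044 [ 0.684 -0.114]
greentip [0.6701 0.1688 0.0446] top z.044 [0.6726 0.1712] scene z.044 [0.668  0.1659]
padLtop [ 0.5398 -0.0332  0.0818] top z.044 [ 0.5525 -0.0359] scene z.044 [ 0.5223 -0.0154]
padR [ 0.5578 -0.2197  0.0886] top z.044 [ 0.5714 -0.2304] scene z.044 [ 0.5398 -0.2026]
axis [-0.10401155  0.99457609] 0.9355540859198375 0.10420000824960421
```

>>> {"op": "carry_out", "data": {"deltas": [{"hand": 40, "dp": [-0.74, -0.73, -0.16], "spin": -0.15}, {"hand": 40, "dp": [-0.74, -0.73, -0.16], "spin": -0.15}, {"hand": 40, "dp": [-0.74, -0.73, -0.16], "spin": -0.15}, {"hand": 40, "dp": [-0.74, -0.73, -0.16], "spin": -0.15}, {"hand": 40, "dp": [-0.74, -0.73, -0.16], "spin": -0.15}, {"hand": 40, "dp": [-0.74, -0.73, -0.16], "spin": -0.15}, {"hand": 40, "dp": [-0.74, -0.73, -0.16], "spin": -0.15}]}}

```text
time: 0.8
ee_pos: [0.3327, 0.3449, 0.2631]
eef_rot: [-0.05, 0.999, 0.0, 0.0]
ft_force: [0.9, 0.4, 0.2]
width: 0.0427
grip_force: 0.0
```

```bash
cat >> geo.py <<'E'
from scipy.spatial.transform import Rotation as Ro
C=np.array([.5318,.0512]); TH=.1042
EY=np.array([-np.sin(TH),np.cos(TH)]); EX=np.array([np.cos(TH),np.sin(TH)])
def tool():
    s=read_state(); R=Ro.from_quat(s["eef_rot"]).as_matrix(); p=s["ee_pos"]; d=p[:2]-C
    print("t %.2f s %.4f perp %.4f z %.4f yaw-err %.4f tilt %.4f w %.3f F %s"%(s["time"],d@EY,d@EX,p[2],np.arctan2(R[1,1],R[0,1])-np.pi/2-TH,np.arccos(-R[2,2]),s["width"],s["ft_force"].round(2)))
    return s,R,p
def to(s,perp,z):
    _,R,p=tool(); g=np.r_[C+s*EY+perp*EX,z]; print("dp share",(R.T@(g-p)/.25).round(3))
E
python3 -c "
from geo import *
to(-.180,0,.262)"
```

```text
t 0.80 s 0.3128 perp -0.1674 z 0.2631 yaw-err -0.0040 tilt 0.0011 w 0.043 F [0.92 0.37 0.17]
dp share [-0.678 -1.968  0.004]
```

>>> {"op": "carry_out", "data": {"deltas": [{"hand": 40, "dp": [-0.34, -0.98, 0], "spin": 0}, {"hand": 40, "dp": [-0.34, -0.98, 0], "spin": 0}, {"hand": 40, "dp": [-0.34, -0.98, 0], "spin": 0}, {"hand": 40, "dp": [-0.34, -0.98, 0], "spin": 0}, {"hand": 40, "dp": [-0.34, -0.98, 0], "spin": 0}, {"hand": 40, "dp": [-0.34, -0.98, 0], "spin": 0}, {"hand": 40, "dp": [-0.34, -0.98, 0], "spin": 0}]}}

```text
time: 1.5
ee_pos: [0.4418, 0.112, 0.2622]
eef_rot: [-0.051, 0.999, -0.0, -0.0]
ft_force: [0.6, 2.0, 0.3]
width: 0.0396
grip_force: 0.0
```

>>> {"op": "carry_out", "data": {"deltas": [{"hand": 40, "dp": [-0.34, -0.98, 0], "spin": 0}, {"hand": 40, "dp": [-0.34, -0.98, 0], "spin": 0}, {"hand": 40, "dp": [-0.34, -0.98, 0], "spin": 0}, {"hand": 40, "dp": [-0.34, -0.98, 0], "spin": 0}, {"hand": 40, "dp": [-0.34, -0.98, 0], "spin": 0}, {"hand": 40, "dp": [-0.34, -0.98, 0], "spin": 0}, {"hand": 40, "dp": [-0.34, -0.98, 0], "spin": 0}]}}

```text
time: 2.2
ee_pos: [0.5523, -0.1216, 0.2615]
eef_rot: [-0.052, 0.999, -0.0, -0.001]
ft_force: [-0.2, 1.5, -0.7]
width: 0.0401
grip_force: 0.0
```

```bash
python3 -c "
from geo import *
to(-.180,0,.06)
cv2.imwrite('pics/scene1.png',camera('scene')[:,:,::-1]);w=camera('wrist');cv2.imwrite('pics/wrist1.png',w[:,:,::-1])
print(get_calibration('wrist'))"
```

```text
t 2.20 s -0.1740 perp 0.0024 z 0.2615 yaw-err 0.0006 tilt 0.0017 w 0.040 F [-0.21  1.48 -0.71]
dp share [ 0.008 -0.024  0.806]
{'fx': 403.88845881432974, 'fy': 403.88845881432974, 'cx': 323.59809394752966, 'cy': 238.40160850904613, 'mount': array([[ 4.70246416e-05, -9.58124014e-01, -2.86353579e-01,
         7.89369129e-02],
       [ 9.99999656e-01,  2.82349682e-04, -7.80508440e-04,
        -1.08655961e-04],
       [ 8.28675721e-04, -2.86353444e-01,  9.58123697e-01,
        -1.62409110e-01],
       [ 0.00000000e+00,  0.00000000e+00,  0.00000000e+00,
         1.00000000e+00]])}
```

View pics/wrist1.png

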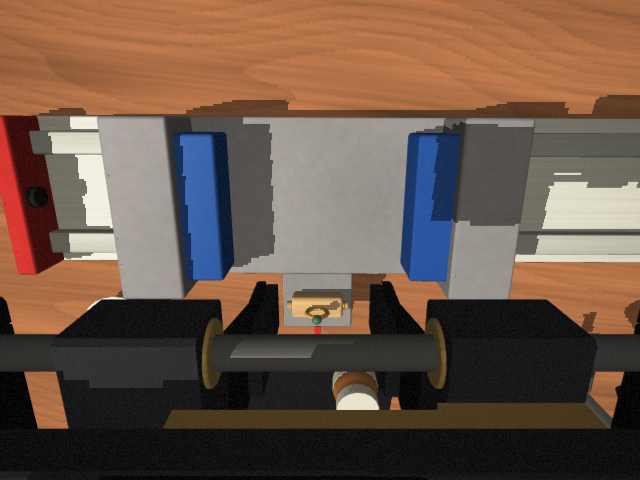

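View pics/scene1.png

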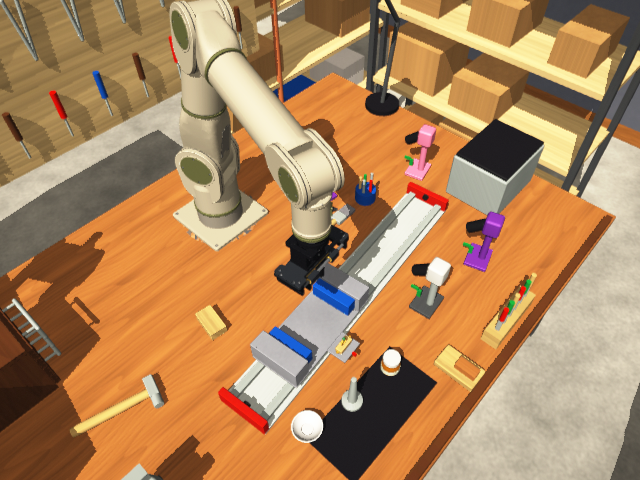

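The wrist view shows both pads, at (203,205) and (431,205), with the tool centred between them and the red tooth at (317,330). That puts the tooth at s ≈ -0.180, which agrees with the triangulation. The scene view shows the red tooth and the green tooth clear of the arm. I'll go down into the gap.

>>> {"op": "carry_out", "data": {"deltas": [{"hand": 40, "dp": [0.008, -0.015, 0.2], "spin": 0}, {"hand": 40, "dp": [0.008, -0.015, 0.4], "spin": 0}, {"hand": 40, "dp": [0.008, -0.015, 0.6], "spin": 0}, {"hand": 40, "dp": [0.008, -0.015, 0.72], "spin": 0}, {"hand": 40, "dp": [0.008, -0.015, 0.8], "spin": 0}, {"hand": 40, "dp": [0.008, -0.015, 0.8], "spin": 0}, {"hand": 40, "dp": [0.008, -0.015, 0.8], "spin": 0}]}}

```text
time: 3.0
ee_pos: [0.5503, -0.1248, 0.0632]
eef_rot: [-0.053, 0.999, 0.0, 0.0]
ft_force: [-0.7, -0.6, 0.6]
width: 0.0403
grip_force: 0.0
```

```bash
cat >> geo.py <<'E'
def pts(n,im,col,s0,z=.044,win=.03,perp=(.12,.165)):
    """(s,perp,weight) of coloured pixels (soft weight) near s0; im is RGB"""
    f=im.astype(float); r,g,b=f[...,0],f[...,1],f[...,2]
    w=(r-2.0*g if col=="red" else g-1.3*np.maximum(r,b)) if col=="red" else g-1.25*np.maximum(r,b)
    if col=="red": w=np.minimum(r-1.6*g-40,r-1.6*b-40)
    w=np.clip(w,0,80)
    V,U=np.nonzero(w>8); out=[]
    for v,u in zip(V,U):
        d=onz(n,(u,v),z)-C; s,p=d@EY,d@EX
        if abs(s-s0)<win and perp[0]<p<perp[1]: out.append((s,p,w[v,u]))
    return np.array(out)
def loc(n,im,col,s0,**k):
    q=pts(n,im,col,s0,**k)
    if len(q)<3: return None
    return np.average(q[:,0],weights=q[:,2]),np.average(q[:,1],weights=q[:,2]),len(q)
def red(s0,win=.03):
    s=read_state(); im=camera("scene"); return s["time"],loc("scene",im,"red",s0,win=win)
E
python3 - <<'E'
from geo import *
tool()
for n in("top","scene"):
    im=cv2.imread(f"pics/{n}0.png")[:,:,::-1]
    print(n,"red",loc(n,im,"red",-.18),"green",loc(n,im,"green",.1,perp=(.14,.165)))
    q=pts(n,im,"green",.1,perp=(.13,.18)); q=q[q[:,1].argsort()]
    print(q.round(4)[:, :2].tolist())
print(red(-.18))
E
```

```text
t 3.00 s -0.1769 perp 0.0001 z 0.0632 yaw-err 0.0027 tilt 0.0010 w 0.040 F [-0.66 -0.56  0.65]
top red (np.float64(-0.17787013289094625), np.float64(0.14132202488457093), 7) green (np.float64(0.10469830740888345), np.float64(0.15926631385828224), 11)
[[0.1033, 0.151], [0.1029, 0.1544], [0.1061, 0.1548], [0.1025, 0.1578], [0.1057, 0.1582], [0.1089, 0.1586], [0.1021, 0.1612], [0.1053, 0.1616], [0.1085, 0.162], [0.1017, 0.1646], [0.1049, 0.165], [0.1081, 0.1654], [0.1013, 0.168], [0.1045, 0.1684], [0.1077, 0.1688], [0.1009, 0.1714], [0.1041, 0.1718], [0.1073, 0.1722], [0.1037, 0.1752], [0.1069, 0.1756], [0.1033, 0.1786], [0.1065, 0.179]]
scene red (np.float64(-0.1805182086884008), np.float64(0.13486008289656912), 23) green (np.float64(0.10253832133605276), np.float64(0.1548871829161563), 24)
[[0.1015, 0.1447], [0.1064, 0.1453], [0.0985, 0.1465], [0.1033, 0.1471], [0.1002, 0.1489], [0.105, 0.1495], [0.0971, 0.1507], [0.1019, 0.1513], [0.1067, 0.1518], [0.0988, 0.1531], [0.1037, 0.1537], [0.1085, 0.1542], [0.1006, 0.1554], [0.1054, 0.156], [0.0975, 0.1572], [0.1023, 0.1578], [0.1071, 0.1584], [0.0992, 0.1596], [0.104, 0.1602], [0.1009, 0.162], [0.1058, 0.1625], [0.0979, 0.1637], [0.1027, 0.1643], [0.1075, 0.1649], [0.0996, 0.1661], [0.1044, 0.1667], [0.0965, 0.1679], [0.1013, 0.1685], [0.0935, 0.1696], [0.0983, 0.1702], [0.103, 0.1708], [0.0904, 0.1714], [0.0952, 0.172], [0.0827, 0.1725], [0.1, 0.1726], [0.0874, 0.1731], [0.1048, 0.1732], [0.0922, 0.1737], [0.0796, 0.1743], [0.0969, 0.1743], [0.0844, 0.1749], [0.1017, 0.1749], [0.0891, 0.1755], [0.0939, 0.1761], [0.0814, 0.1766], [0.0986, 0.1767], [0.0861, 0.1772], [0.1034, 0.1773], [0.0908, 0.1778], [0.0783, 0.1784], [0.0956, 0.1784], [0.0831, 0.179], [0.1004, 0.179], [0.0878, 0.1796]]
(3.0, (np.float64(-0.18052823842886156), np.float64(0.13485437512987025), 23))
```

>>> {"op": "carry_out", "data": {"deltas": [{"hand": 40, "dp": [0, 0.04, 0], "spin": 0}, {"hand": 40, "dp": [0, 0.08, 0], "spin": 0}, {"hand": 40, "dp": [0, 0.112, 0], "spin": 0}, {"hand": 40, "dp": [0, 0.128, 0], "spin": 0}, {"hand": 40, "dp": [0, 0.144, 0], "spin": 0}, {"hand": 40, "dp": [0, 0.16, 0], "spin": 0}, {"hand": 40, "dp": [0, 0.176, 0], "spin": 0}, {"hand": 40, "dp": [0, 0.192, 0], "spin": 0}, {"hand": 40, "dp": [0, 0.208, 0], "spin": 0}, {"hand": 40, "dp": [0, 0.224, 0], "spin": 0}, {"hand": 40, "dp": [0, 0.24, 0], "spin": 0}, {"hand": 40, "dp": [0, 0.256, 0], "spin": 0}, {"hand": 40, "dp": [0, 0.272, 0], "spin": 0}, {"hand": 40, "dp": [0, 0.288, 0], "spin": 0}, {"hand": 40, "dp": [0, 0.304, 0], "spin": 0}]}}

```text
time: 4.55
ee_pos: [0.542, -0.0507, 0.0625]
eef_rot: [-0.052, 0.999, 0.0, -0.0]
ft_force: [0.2, -0.6, 0.9]
width: 0.0397
grip_force: 0.0
```

Run:
```python
from geo import *
tool(); print(red(-.14,.06)); print(red(-.14,.06))
```

```text
t 4.55 s -0.1024 perp -0.0005 z 0.0625 yaw-err 0.0004 tilt 0.0002 w 0.040 F [ 0.24 -0.57  0.89]
(4.55, (np.float64(-0.15104395954581368), np.float64(0.13504544949424002), 22))
(4.6, (np.float64(-0.14695417679818837), np.float64(0.1352646704026112), 23))
```

>>> {"op": "carry_out", "data": {"deltas": [{"hand": 40, "dp": [0, 0.016, 0], "spin": 0}, {"hand": 40, "dp": [0, 0.032, 0], "spin": 0}, {"hand": 40, "dp": [0, 0.048, 0], "spin": 0}, {"hand": 40, "dp": [0, 0.064, 0], "spin": 0}, {"hand": 40, "dp": [0, 0.08, 0], "spin": 0}, {"hand": 40, "dp": [0, 0.096, 0], "spin": 0}, {"hand": 40, "dp": [0, 0.112, 0], "spin": 0}]}}

```text
time: 5.35
ee_pos: [0.5391, -0.023, 0.0625]
eef_rot: [-0.052, 0.999, 0.0, 0.0]
ft_force: [-0.0, 0.9, -0.5]
width: 0.04
grip_force: 0.0
```

Run:
```python
from geo import *
tool(); print(red(-.08,.06)); print(red(-.08,.06))
```

```text
t 5.35 s -0.0745 perp -0.0005 z 0.0625 yaw-err 0.0003 tilt 0.0001 w 0.040 F [-0.02  0.89 -0.46]
(5.35, (np.float64(-0.08976802008056088), np.float64(0.13501646676843976), 21))
(5.4, (np.float64(-0.08631971540903773), np.float64(0.13503346436882274), 20))
```

>>> {"op": "carry_out", "data": {"deltas": [{"hand": 40, "dp": [0, 0.021, 0], "spin": 0}, {"hand": 40, "dp": [0, 0.042, 0], "spin": 0}, {"hand": 40, "dp": [0, 0.063, 0], "spin": 0}, {"hand": 40, "dp": [0, 0.084, 0], "spin": 0}, {"hand": 40, "dp": [0, 0.105, 0], "spin": 0}, {"hand": 40, "dp": [0, 0.126, 0], "spin": 0}, {"hand": 40, "dp": [0, 0.147, 0], "spin": 0}, {"hand": 40, "dp": [0, 0.168, 0], "spin": 0}, {"hand": 40, "dp": [0, 0.189, 0], "spin": 0}, {"hand": 40, "dp": [0, 0.21, 0], "spin": 0}, {"hand": 40, "dp": [0, 0.231, 0], "spin": 0}, {"hand": 40, "dp": [0, 0.252, 0], "spin": 0}, {"hand": 40, "dp": [0, 0.273, 0], "spin": 0}, {"hand": 40, "dp": [0, 0.294, 0], "spin": 0}, {"hand": 40, "dp": [0, 0.315, 0], "spin": 0}, {"hand": 40, "dp": [0, 0.336, 0], "spin": 0}, {"hand": 40, "dp": [0, 0.357, 0], "spin": 0}, {"hand": 40, "dp": [0, 0.376, 0], "spin": 0}]}}

```text
time: 7.25
ee_pos: [0.5292, 0.0706, 0.0625]
eef_rot: [-0.052, 0.999, 0.0, -0.0]
ft_force: [-0.2, -0.4, 1.1]
width: 0.0399
grip_force: 0.0
```

Run:
```python
from geo import *
tool(); print(red(.04,.06)); print(red(.04,.06))
```

```text
t 7.25 s 0.0196 perp -0.0006 z 0.0625 yaw-err 0.0004 tilt 0.0001 w 0.040 F [-0.19 -0.43  1.08]
(7.25, (np.float64(0.04297066786498524), np.float64(0.1353006174417502), 21))
(7.3, (np.float64(0.04635889018203635), np.float64(0.13548324282371113), 21))
```

>>> {"op": "carry_out", "data": {"deltas": [{"hand": 40, "dp": [0, 0.017, 0], "spin": 0}, {"hand": 40, "dp": [0, 0.03, 0], "spin": 0}, {"hand": 40, "dp": [0, 0.043, 0], "spin": 0}, {"hand": 40, "dp": [0, 0.056, 0], "spin": 0}, {"hand": 40, "dp": [0, 0.069, 0], "spin": 0}, {"hand": 40, "dp": [0, 0.082, 0], "spin": 0}, {"hand": 40, "dp": [0, 0.095, 0], "spin": 0}, {"hand": 40, "dp": [0, 0.108, 0], "spin": 0}, {"hand": 40, "dp": [0, 0.121, 0], "spin": 0}, {"hand": 40, "dp": [0, 0.134, 0], "spin": 0}, {"hand": 40, "dp": [0, 0.147, 0], "spin": 0}, {"hand": 40, "dp": [0, 0.16, 0], "spin": 0}, {"hand": 40, "dp": [0, 0.173, 0], "spin": 0}, {"hand": 40, "dp": [0, 0.186, 0], "spin": 0}, {"hand": 40, "dp": [0, 0.199, 0], "spin": 0}, {"hand": 40, "dp": [0, 0.212, 0], "spin": 0}]}}

```text
time: 8.95
ee_pos: [0.5238, 0.1231, 0.0626]
eef_rot: [-0.052, 0.999, 0.0, 0.0]
ft_force: [0.3, -0.6, -0.2]
width: 0.0401
grip_force: 0.0
```

Run:
```python
from geo import *
tool(); print(red(.1,.06)); 
for _ in range(3): camera("top")
print(red(.1,.06))
cv2.imwrite("pics/scene2.png",cv2.resize(camera("scene")[250:350,350:450,::-1],None,fx=5,fy=5,interpolation=cv2.INTER_NEAREST))
```

```text
t 8.95 s 0.0724 perp -0.0005 z 0.0626 yaw-err 0.0003 tilt 0.0001 w 0.040 F [ 0.29 -0.63 -0.2 ]
(8.95, (np.float64(0.10716728536618651), np.float64(0.13517112824666777), 18))
(9.15, (np.float64(0.10801375212940527), np.float64(0.13534075689930478), 18))
```

View pics/scene2.png

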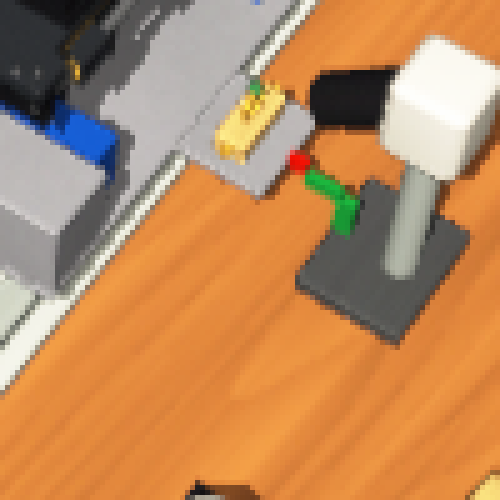

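The crop shows the red tooth at (300,161) slightly past the green tip at (308,172). Measured position is 0.108 against a target of 0.1025, still drifting about +4 mm/s. I'll let the drift die out, which also shows the friction, then nudge it back.

>>> {"op": "carry_out", "data": {"deltas": [{"hand": 40, "dp": [0, 0, 0], "spin": 0}, {"hand": 40, "dp": [0, 0, 0], "spin": 0}, {"hand": 40, "dp": [0, 0, 0], "spin": 0}, {"hand": 40, "dp": [0, 0, 0], "spin": 0}, {"hand": 40, "dp": [0, 0, 0], "spin": 0}, {"hand": 40, "dp": [0, 0, 0], "spin": 0}, {"hand": 40, "dp": [0, 0, 0], "spin": 0}, {"hand": 40, "dp": [0, 0, 0], "spin": 0}, {"hand": 40, "dp": [0, 0, 0], "spin": 0}, {"hand": 40, "dp": [0, 0, 0], "spin": 0}]}}

```text
time: 10.25
ee_pos: [0.5238, 0.1228, 0.0625]
eef_rot: [-0.052, 0.999, 0.0, 0.0]
ft_force: [-0.1, -0.5, 0.3]
width: 0.0397
grip_force: 0.0
```

Run:
```python
from geo import *
tool(); print(red(.1,.06)); 
for _ in range(4): camera("top")
print(red(.1,.06))
im=camera("scene"); print("green now",loc("scene",im,"green",.1,perp=(.147,.165)))
im=camera("top"); print(loc("top",im,"red",.11),loc("top",im,"green",.1,perp=(.147,.165)))
```

```text
t 10.25 s 0.0721 perp -0.0005 z 0.0625 yaw-err 0.0003 tilt 0.0001 w 0.040 F [-0.06 -0.48  0.32]
(10.25, (np.float64(0.11058780472596114), np.float64(0.13518966312231354), 21))
(10.5, (np.float64(0.11080914441736671), np.float64(0.13516271674292113), 20))
green now (np.float64(0.10270504978499707), np.float64(0.15620940834894967), 22)
None None
```

>>> {"op": "carry_out", "data": {"deltas": [{"hand": 40, "dp": [0, -0.005, 0], "spin": 0}, {"hand": 40, "dp": [0, -0.01, 0], "spin": 0}, {"hand": 40, "dp": [0, -0.0111, 0], "spin": 0}, {"hand": 40, "dp": [0, -0.0122, 0], "spin": 0}, {"hand": 40, "dp": [0, -0.0133, 0], "spin": 0}, {"hand": 40, "dp": [0, -0.0144, 0], "spin": 0}, {"hand": 40, "dp": [0, -0.0155, 0], "spin": 0}, {"hand": 40, "dp": [0, -0.0166, 0], "spin": 0}, {"hand": 40, "dp": [0, -0.0177, 0], "spin": 0}, {"hand": 40, "dp": [0, -0.0188, 0], "spin": 0}, {"hand": 40, "dp": [0, -0.0199, 0], "spin": 0}, {"hand": 40, "dp": [0, -0.021, 0], "spin": 0}, {"hand": 40, "dp": [0, -0.0221, 0], "spin": 0}, {"hand": 40, "dp": [0, -0.0232, 0], "spin": 0}, {"hand": 40, "dp": [0, -0.0243, 0], "spin": 0}, {"hand": 40, "dp": [0, -0.0254, 0], "spin": 0}, {"hand": 40, "dp": [0, -0.0265, 0], "spin": 0}, {"hand": 40, "dp": [0, -0.0276, 0], "spin": 0}]}}

```text
time: 12.45
ee_pos: [0.5245, 0.116, 0.0625]
eef_rot: [-0.052, 0.999, 0.0, 0.0]
ft_force: [-0.4, -0.2, -0.1]
width: 0.04
grip_force: 0.0
```

Run:
```python
from geo import *
tool(); print(red(.1,.06)); print(red(.1,.06))
```

```text
t 12.45 s 0.0652 perp -0.0005 z 0.0625 yaw-err 0.0003 tilt 0.0001 w 0.040 F [-0.41 -0.19 -0.12]
(12.45, (np.float64(0.11122179088255413), np.float64(0.13522981434632567), 19))
(12.5, (np.float64(0.1108256640064844), np.float64(0.13532421957437232), 20))
```

>>> {"op": "carry_out", "data": {"deltas": [{"hand": 40, "dp": [0, -0.0011, 0], "spin": 0}, {"hand": 40, "dp": [0, -0.0022, 0], "spin": 0}, {"hand": 40, "dp": [0, -0.0033, 0], "spin": 0}, {"hand": 40, "dp": [0, -0.0044, 0], "spin": 0}, {"hand": 40, "dp": [0, -0.0055, 0], "spin": 0}, {"hand": 40, "dp": [0, -0.0066, 0], "spin": 0}, {"hand": 40, "dp": [0, -0.0077, 0], "spin": 0}, {"hand": 40, "dp": [0, -0.0088, 0], "spin": 0}]}}

```text
time: 13.35
ee_pos: [0.5247, 0.1138, 0.0625]
eef_rot: [-0.052, 0.999, 0.0, 0.0]
ft_force: [-0.7, -0.9, -0.2]
width: 0.0402
grip_force: 0.0
```

Run:
```python
from geo import *
tool(); print(red(.1,.06)); print(red(.1,.06))
```

```text
t 13.35 s 0.0630 perp -0.0005 z 0.0625 yaw-err 0.0002 tilt 0.0001 w 0.040 F [-0.68 -0.94 -0.2 ]
(13.35, (np.float64(0.10801312985335752), np.float64(0.13534389204567798), 18))
(13.4, (np.float64(0.10800279528268793), np.float64(0.13534166710505427), 18))
```

>>> {"op": "carry_out", "data": {"deltas": [{"hand": 40, "dp": [0, 0.002, 0], "spin": 0}, {"hand": 40, "dp": [0, 0.004, 0], "spin": 0}, {"hand": 40, "dp": [0, 0.006, 0], "spin": 0}, {"hand": 40, "dp": [0, 0.008, 0], "spin": 0}, {"hand": 40, "dp": [0, 0.01, 0], "spin": 0}, {"hand": 40, "dp": [0, 0.012, 0], "spin": 0}, {"hand": 40, "dp": [0, 0.014, 0], "spin": 0}]}}

```text
time: 14.15
ee_pos: [0.5244, 0.1173, 0.0625]
eef_rot: [-0.052, 0.999, 0.0, 0.0]
ft_force: [0.6, -0.3, -0.7]
width: 0.0402
grip_force: 0.0
```

Run:
```python
from geo import *
tool(); print(red(.1,.06)); 
for _ in range(4): camera("top")
print(red(.1,.06))
```

```text
t 14.15 s 0.0665 perp -0.0005 z 0.0625 yaw-err 0.0003 tilt 0.0001 w 0.040 F [ 0.6  -0.28 -0.74]
(14.15, (np.float64(0.10505226365147227), np.float64(0.1353436259269347), 18))
(14.4, (np.float64(0.10429751479910593), np.float64(0.13515653571967348), 19))
```

>>> {"op": "carry_out", "data": {"deltas": [{"hand": 40, "dp": [0, 0.04, 0], "spin": 0}, {"hand": 40, "dp": [0, 0.08, 0], "spin": 0}, {"hand": 40, "dp": [0, 0.12, -0.1], "spin": 0}, {"hand": 40, "dp": [0, 0.12, -0.25], "spin": 0}, {"hand": 40, "dp": [0, 0.12, -0.43], "spin": 0}, {"hand": 40, "dp": [0, 0.12, -0.61], "spin": 0}, {"hand": 40, "dp": [0, 0.12, -0.75], "spin": 0}, {"hand": 40, "dp": [0, 0.12, -0.8], "spin": 0}, {"hand": 40, "dp": [0, 0.12, -0.8], "spin": 0}, {"hand": 40, "dp": [0, 0.12, -0.8], "spin": 0}, {"hand": 40, "dp": [0, 0.12, -0.8], "spin": 0}, {"hand": 40, "dp": [0, 0.12, -0.8], "spin": 0}, {"hand": 40, "dp": [0, 0.12, -0.8], "spin": 0}, {"hand": 40, "dp": [0, 0.12, -0.8], "spin": 0}, {"hand": 40, "dp": [0, 0.12, -0.8], "spin": 0}, {"hand": 40, "dp": [0, 0.12, -0.8], "spin": 0}]}}

```text
time: 16.05
ee_pos: [0.5212, 0.1471, 0.2625]
eef_rot: [-0.052, 0.999, 0.0, -0.0]
ft_force: [0.6, -0.9, 0.1]
width: 0.04
grip_force: 0.0
```

Run:
```python
from geo import *
tool(); print(red(.1,.06)); 
w=camera("wrist")
for _ in range(6): camera("top")
print(red(.1,.06))
w=camera("wrist");cv2.imwrite("pics/wrist2.png",w[:,:,::-1])
c=w[260:400,230:430,::-1];cv2.imwrite("pics/wrist2c.png",cv2.resize(c,None,fx=4,fy=4,interpolation=cv2.INTER_NEAREST))
```

```text
t 16.05 s 0.0965 perp -0.0005 z 0.2625 yaw-err 0.0002 tilt 0.0001 w 0.040 F [ 0.59 -0.88  0.12]
(16.05, (np.float64(0.10245971899277405), np.float64(0.135488346839376), 18))
(16.45, (np.float64(0.10217900610386778), np.float64(0.13549776993514084), 17))
```

View pics/wrist2c.png

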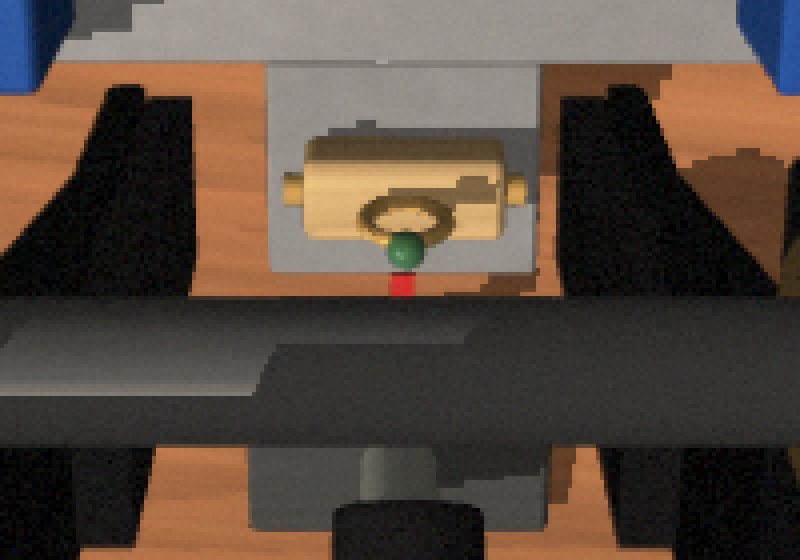

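The crop shows the red tooth at crop (402,284), but the green tip is hidden behind the gripper bar. I'll move the tool 40 mm forward, staying at z = 0.26, for a clear view of both teeth.

>>> {"op": "carry_out", "data": {"deltas": [{"hand": 40, "dp": [-0.08, 0.02, 0], "spin": 0}, {"hand": 40, "dp": [-0.16, 0.02, 0], "spin": 0}, {"hand": 40, "dp": [-0.2, 0.02, 0], "spin": 0}, {"hand": 40, "dp": [-0.2, 0.02, 0], "spin": 0}, {"hand": 40, "dp": [-0.2, 0.02, 0], "spin": 0}, {"hand": 40, "dp": [-0.2, 0.02, 0], "spin": 0}, {"hand": 40, "dp": [-0.2, 0.02, 0], "spin": 0}, {"hand": 40, "dp": [-0.2, 0.02, 0], "spin": 0}]}}

```text
time: 17.35
ee_pos: [0.5701, 0.1573, 0.2628]
eef_rot: [-0.052, 0.999, 0.0, 0.0]
ft_force: [-0.6, -0.8, -0.7]
width: 0.0402
grip_force: 0.0
```

```bash
cat >> geo.py <<'E'
def wrist_teeth():
    s,R,p=tool(); w=camera("wrist"); c=get_calibration("wrist"); M=c["mount"]
    f=w.astype(float); r,g,b=f[...,0],f[...,1],f[...,2]
    for n,wt in(("red",np.clip(np.minimum(r-1.8*g,r-1.8*b)-40,0,80)),("green",np.clip(g-1.4*np.maximum(r,b)-15,0,80))):
        V,U=np.nonzero(wt>5)
        ray=np.c_[(U-c["cx"])/c["fx"],(V-c["cy"])/c["fy"],np.ones(len(U))]@M[:3,:3].T@R.T
        o=R@M[:3,3]+p; X=o+ray*((.044-o[2])/ray[:,2])[:,None]
        d=X[:,:2]-C; S,Pp=d@EY,d@EX; k=(abs(S-.1)<.02)&((Pp>.135)&(Pp<.146) if n=="red" else (Pp>.147)&(Pp<.163))
        q=wt[V,U][k]; print(n,k.sum(),"s",np.average(S[k],weights=q),"range",S[k].min(),S[k].max(),Pp[k].min(),Pp[k].max())
    return w
E
python3 - <<'E'
from geo import *
w=wrist_teeth(); cv2.imwrite("pics/wrist3c.png",cv2.resize(w[220:360,230:430,::-1],None,fx=4,fy=4,interpolation=cv2.INTER_NEAREST))
print(red(.1,.06))
E
```

```text
t 17.35 s 0.1016 perp 0.0492 z 0.2628 yaw-err 0.0005 tilt 0.0006 w 0.040 F [-0.58 -0.83 -0.75]
red 48 s 0.10316350026914492 range 0.10069049696769403 0.10582863271867543 0.13608938046926639 0.1438806217485211
green 80 s 0.10313501582238056 range 0.10069157989865062 0.10589453595304038 0.14724139369758177 0.16200180255613292
(17.4, (np.float64(0.10215275064138409), np.float64(0.13551310396946448), 17))
```

View pics/wrist3c.png

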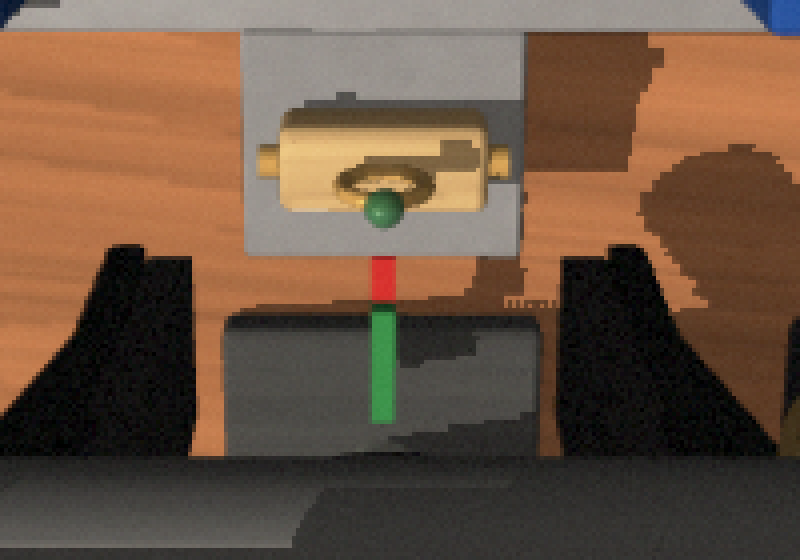

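The red tooth at crop (384,280) and the green tooth at crop (384,365) line up. Both measure s = 0.1031 from the wrist view, and the carriage has stood still since 16.4 s with the arm clear of it.

```bash
python3 -c "
from geo import *
wrist_teeth(); print(close_job())" | tail -3
```

```text
green 80 s 0.10306133905175531 range 0.1006195637313672 0.1058201306677837 0.14732936834098223 0.16208468969805145
the job is handed in; nothing more can be done
None
```

The carriage is standing still and untouched with its red tooth opposite the green one, to within about 0.1 mm by the wrist camera, and the job was handed in at about 17.5 s with no verdict returned.

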